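# Transfer a row of cell-culture samples to the viewing rack in order

## Robot

A 6-joint arm with a two-finger parallel gripper is mounted at the origin on the work surface. World frame = base frame: x ahead of the robot, y to its left, z up, the work surface at z = 0. Lengths are in mm, angles in rad, forces in N, time in s.
With the tool pointing down it reaches from about 350 to 875 mm from the base axis. Payload 4.2 kg.
Tool frame: the origin (TCP) lies midway between the tips of the shut fingers; the grasp point (between the pads) lies 19 mm behind it (arm.tcp_to_grasp is the distance from the TCP to the grasp point, in mm); z points along the fingers, y is the line along which they close (so a half turn about z gives the same grasp; the last joint's range is limited). The gripper opens to 85 mm and grips with 20 to 120 N. Pads are 22 mm wide; open, the fingers measure 114 mm over their backs; the gripper's body (76 mm by 85 mm) begins 54 mm behind the grasp point. The pads swing forward as they close: fully open they stand 13 mm farther back than shut.
Start: joints at [-1.055, 0.385, 0.008, 0, -1.194, -0.259], TCP at [158.759, -604.479, 231.312] pointing down, gripper open.
Joint ranges: [-3.14, 3.14], [-1.21, 2.06], [-1.07, 1.41], [-3.16, 2.05], [-2.99, -0.16], [-3.1, 3.1]. Speed limits (rad/s): [2.79, 2.79, 3.14, 3.14, 3.14, 3.14].

## Interface

Orientations are given as a unit quaternion [x, y, z, w].
In Python, from bench import arm gives the robot as it stands.
- The arm moves only by the tool arm_command, never from a script. Its argument "rows" is a list of rows, each a list of 2 entries, a list of its own where there are three numbers: the shift along the tool's x, y, z as a fraction of full scale, then the turn, a rotation vector about the tool's x, y, z as a fraction of full scale. In form: [[[x, y, z], [wx, wy, wz]], ...]. A call has 1 to 5 rows; each row is the pose to reach, as a shift and turn from the pose commanded when the call began, along the tool's axes at that moment, turning the shorter way round; what a row does not reach only later rows make up. Full scale, the value 1, is 0.25 m for a shift and 180 degrees for a turn. A row lasts 1/10 s, in which the tool goes at most 50 mm and 8.59 degrees, less where a joint would pass 70% of its speed; a pose out of reach is approached as far as the arm can. A call with a number of a shift or a turn outside -1 to 1 is refused whole. A call with a gripper value outside its range is refused whole. "grip" is the opening, from 0 (shut) to 1 (fully open), set as the call begins (left out, the last holds). The fingers move at their own pace and stop on an object; the grip force is fixed at half the most. Time passes only in rows, so rows that repeat a pose let the fingers close. It gives the time, the measured TCP pose, the force, the opening and the grip force at its end, in the units of the state.
- arm.read_state(): the state, without advancing time (a new reading comes with each control period).
- arm.get_image(name): name is "scene" or "top"; returns (picture, depth): 384x512x3 uint8, blue, green, red; 384x512 float32, mm along the optical axis (not along the pixel's ray), 0 where there is no reading.
- arm.camera_info(name): a dict with "fx", "fy", "cx", "cy" (pixels), "k1" (the pictures are not rectified: a ray, as slopes to the right and down, at radius r is drawn at 1 + k1 r^2 times it, then the intrinsics apply), "extrinsics" (4x4, takes a point from camera to world coordinates). Camera axes: x right, y down, z forward; pixel columns grow to the right and rows downward; lengths in mm; the calibration is good to about 2 mm. A picture is of the moment at which its call begins. camera_info takes no time and is no camera call.
- arm.job_done(): hands the job in; it is judged then, once.
Trained networks look in the newest picture that a camera, given by its name, has taken for a name from the list of things; names that differ only in an ending like _2 or _b are one class to them, and where a whole thing is asked for, a point or a joint stands for the part that bears it (a point fixed in the world has none). Each returns a list of dicts, best first, with "score" (0 to 1); they miss things now and then, are a little off and sometimes report something else, mostly with a low value. They report only what shows in the picture. A call takes as long as a camera call.
- arm.spot_in(camera, query): "position" ([column, row] in pixels, amid what is visible of it).
The state is a dict: "clock": time; "joints": joint angles; "joint_vel": joint speeds; "joint_efforts": joint torques, N m; "position": TCP position; "ee_rot": TCP orientation; "contact_force": force on the tool from outside, world axes, zero at the start; "wrist_torque": the same for the moment, N m; "gripper_width": finger opening in mm; "grasp_force": force on a finger pad.
Only numpy, scipy, OpenCV 4.12 (cv2) and the standard library are available. Lean on these libraries where they do the work, as an engineer would, in place of code of your own. Each camera call takes 0.05 s, during which the arm holds its last target. There are 200 camera calls.

## Task

Move the four sample containers from the aluminium tray into the four pockets of the grey rack, keeping their order as counted from the black loop handle: the container nearest the tray's handle goes into the pocket nearest the rack's handle, the next one into the next pocket, and so on. Keep them upright, do not drop them, and leave each standing flat on the floor of its own pocket.

Things in the scene. Friction and masses are not known exactly. Their poses are not given: they have to be found in the camera images.
- jar: Wide round sample jar, white with a blue screw cap: body 42 mm diameter, cap 45 mm diameter from 58 to 84 mm above its underside (84 mm tall in all), about 110 g. Grip it by the cap. Origin: centre of its underside; z up along its axis. At the start it stands upright in its own seat, underside 10 mm above the table.
- bottle: Square sample bottle, white with a blue cap: body 40 x 40 mm and 62 mm high, narrow neck 22 mm, round cap 28 mm diameter from 72 to 102 mm above its underside (102 mm tall in all), about 130 g. Grip it by the cap. Its x and y axes are square to its sides. Origin: centre of its underside; z up along its axis. At the start it stands upright in its own seat, underside 10 mm above the table.
- tube: Slim, tall, self-standing tube, white with a blue cap: foot 36 mm diameter, tube 29 mm, cap 33 mm diameter from 92 to 118 mm above its underside (118 mm tall in all, the tallest), about 70 g. Grip it by the cap. Origin: centre of its underside; z up along its axis. At the start it stands upright in its own seat, underside 10 mm above the table.
- flask: Conical flask, white with a blue cap: foot 44 mm diameter, tapering to a 24 mm neck at 58 mm, cap 30 mm diameter from 72 to 102 mm above its underside (102 mm tall in all), about 100 g. Grip it by the cap. Origin: centre of its underside; z up along its axis. At the start it stands upright in its own seat, underside 10 mm above the table.
- seat_jar: Grey round cup, 54 mm outer diameter, on the aluminium tray: the place where the jar stands at the start. Fixed, does not move. Origin: centre of its underside, on the tray's 6 mm plate, so 6 mm above the table; its floor is 4 mm thick and its rim 14 mm high (both above its origin). Its y axis (either way) runs along the row of the tray.
- seat_bottle: Grey square cup, 52 x 52 mm, on the aluminium tray: the place where the bottle stands at the start. Fixed, does not move. Origin: centre of its underside, on the tray's 6 mm plate, so 6 mm above the table; its floor is 4 mm thick and its rim 14 mm high (both above its origin). Its y axis (either way) runs along the row of the tray.
- seat_tube: Grey round cup, 48 mm outer diameter, on the aluminium tray: the place where the tube stands at the start. Fixed, does not move. Origin: centre of its underside, on the tray's 6 mm plate, so 6 mm above the table; its floor is 4 mm thick and its rim 14 mm high (both above its origin). Its y axis (either way) runs along the row of the tray.
- seat_flask: Grey round cup, 56 mm outer diameter, on the aluminium tray: the place where the flask stands at the start. Fixed, does not move. Origin: centre of its underside, on the tray's 6 mm plate, so 6 mm above the table; its floor is 4 mm thick and its rim 14 mm high (both above its origin). Its y axis (either way) runs along the row of the tray.
- tray_handle: Black loop handle, 46 mm wide, 37 mm high, fixed at one end (either; the other has a low bare stub) of the fixed aluminium tray (70 x 336 x 6 mm), which lies left or right of the rack and bears the seats in a straight row 65 mm apart in any order. Origin: centre of its underside, 6 mm over the table, in line with the row; seat centres are 57.5, 122.5, 187.5 and 252.5 mm from it.
- rack: Grey open rack, fixed, with four equal empty pockets (61 x 61 mm inside) in a row along its y; 70 mm wide; walls and dividers 18 mm high, 4 mm thick. A black loop handle like the tray's, top 43 mm over the table, is at its y = +155 mm end. Origin: centre of the row, on the table; pocket centres from the handle: y = +97.5, +32.5, -32.5, -97.5 mm, x = 0; pocket floors 4 mm above the table.

How it is judged:
By the outcome, as a careful person would: the job done as asked, in the order asked, and still so for the second after the job is handed in, with the robot touching nothing.
It also fails if it takes over 125 s, if anything falls off the work surface, if the arm or the gripper's body presses on something with over 40 N, if the wrist force passes 120 N, or if a joint passes its speed limit or range.

## Working session

There is one attempt and no reset: what is moved stays moved. The work goes in short steps, Python scripts to look and compute and a tool call to move; the robot and the scene stay as the last step left them, time stands still between calls to the robot, and variables do not carry over. Pictures are saved under pics/ and viewed, at most 14 in all, crops included, and the job is handed in when it is done.

Besides the shell and the picture viewer there is one more tool, called after "Call:" as name(argument=value, ...), one argument or row to a line, values as JSON. arm_command: Moves the arm, as the interface text tells. Shift numbers are shares of 0.25 m and turn numbers shares of 180 degrees, none past 1 either way. Its arguments: {"type":"object","properties":{"rows":{"type":"array","items":{"type":"array"}},"grip":{"type":"number"}},"required":["rows"]}

```bash
mkdir -p pics; cat > h.py <<'E'
from bench import arm
import numpy as np, cv2
def px2w(cam,depth,c,r,z=None,win=2):
    """pixel -> world; with z: meet plane z instead of depth"""
    i=arm.camera_info(cam);T=np.array(i["extrinsics"])
    d=np.array([(c-i["cx"])/i["fx"],(r-i["cy"])/i["fy"]]);u=d.copy()
    for _ in range(20): u=d/(1+i["k1"]*(u@u))
    ray=np.array([u[0],u[1],1.])
    if z is None:
        p=depth[int(r)-win:int(r)+win+1,int(c)-win:int(c)+win+1];p=p[p>0]
        return T[:3,:3]@(ray*np.median(p))+T[:3,3]
    v=T[:3,:3]@ray;return T[:3,3]+v*(z-T[2,3])/v[2]
def cloud(cam,depth):
    i=arm.camera_info(cam);T=np.array(i["extrinsics"])
    K=np.array([[i["fx"],0,i["cx"]],[0,i["fy"],i["cy"]],[0,0,1.]])
    h,w=depth.shape;g=np.stack(np.meshgrid(np.arange(w),np.arange(h)),-1).reshape(-1,1,2).astype(float)
    u=cv2.undistortPoints(g,K,np.array([i["k1"],0,0,0.])).reshape(h,w,2)
    P=np.dstack([u,np.ones((h,w))])*depth[...,None]
    return P@T[:3,:3].T+T[:3,3]
E
python3 - <<'E'
from h import *
for cam in("top","scene"):
    im,d=arm.get_image(cam);cv2.imwrite(f"pics/{cam}0.png",im);np.save(f"{cam}.npy",d);np.save(f"{cam}im.npy",im)
    print(cam,np.round(np.array(arm.camera_info(cam)["extrinsics"]),2).tolist())
    for q in("jar","bottle","tube","flask","tray_handle","rack"):
        for o in arm.spot_in(cam,q)[:2]:
            p=o["position"];print(q,round(o["score"],2),np.round(p),np.round(px2w(cam,d,*p)))
s=arm.read_state();print(s["clock"],s["ee_rot"],s["position"],s["gripper_width"])
E
```

```text
top [[-0.03, -1.0, 0.07, 445.6], [-1.0, 0.03, -0.0, -20.91], [0.0, -0.07, -1.0, 1056.96], [0.0, 0.0, 0.0, 1.0]]
jar 0.83 [181. 202.] [478. 161.  94.]
bottle 0.98 [135. 212.] [456. 276.  72.]
tube 0.7 [156. 205.] [470. 211. 127.]
flask 0.6 [209. 192.] [499.  91. 112.]
tray_handle 0.52 [182. 201.] [481. 159.  94.]
rack 0.59 [343. 165.] [ 564. -246.    3.]
scene [[0.12, 0.87, -0.48, 908.99], [0.99, -0.11, 0.07, -80.05], [0.01, -0.48, -0.87, 732.83], [0.0, 0.0, 0.0, 1.0]]
jar 0.91 [326. 157.] [500. 150.  91.]
bottle 0.98 [374. 144.] [467. 278.  72.]
bottle 0.23 [327. 158.] [503. 151.  90.]
tube 0.75 [352. 148.] [481. 216.  86.]
flask 0.97 [303. 167.] [510.  98.  74.]
tray_handle 0.63 [391. 146.] [435. 355.  11.]
rack 0.72 [158. 215.] [ 555. -241.    5.]
rack 0.43 [390. 143.] [427. 353.  14.]
0.7 [-1.28038020e-01  9.91769260e-01 -1.57194211e-05  2.32399067e-05] [ 158.75714625 -604.45928764  231.34621761] 85.34114603214789
```

```bash
python3 - <<'E'
import cv2
a=cv2.imread("pics/top0.png")[110:280,90:450];cv2.imwrite("pics/topc.png",cv2.resize(a,None,fx=2.2,fy=2.2,interpolation=cv2.INTER_CUBIC))
a=cv2.imread("pics/scene0.png")[90:320,40:450];cv2.imwrite("pics/scc.png",cv2.resize(a,None,fx=1.9,fy=1.9,interpolation=cv2.INTER_CUBIC))
E
```

```text
(no output)
```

View pics/topc.png

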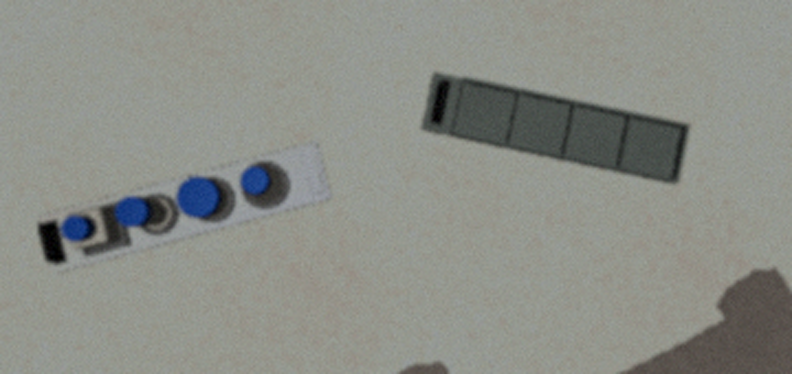

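View pics/scc.png

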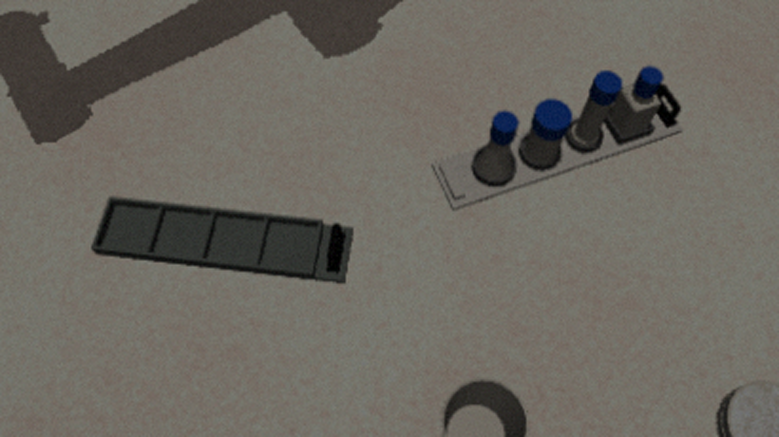

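The picture shows the tray handle at the left end (top full-image ≈(114,220)), and the order from the handle is bottle, tube, jar, flask. The rack handle is at its left end (≈(290,156)), so its +y end faces the tray. Next step is precise measuring.

```bash
cat > meas.py <<'E'
from h import *
names=["bottle","tube","jar","flask"];mid={"bottle":97,"tube":115,"jar":81,"flask":97}
def caps(cam,im):
    b=im.astype(int);m=((b[...,0]-b[...,2]>35)).astype(np.uint8)
    n,l,s,c=cv2.connectedComponentsWithStats(m)
    return [(s[k,4],c[k]) for k in range(1,n) if s[k,4]>25]
def rackmask(cam,im):
    return
if __name__=="__main__":
    for cam in("top","scene"):
        im=np.load(f"{cam}im.npy");d=np.load(f"{cam}.npy")
        cs=sorted(caps(cam,im),key=lambda a:a[1][0],reverse=cam=="scene")
        print(cam,[(a,np.round(c,1).tolist()) for a,c in cs])
        if len(cs)==4:
            P=np.array([px2w(cam,d,*c,z=mid[n]) for n,(a,c) in zip(names,cs)]);print(np.round(P,1).tolist(),np.linalg.norm(np.diff(P[:,:2],axis=0),axis=1).round(1))
        # rack: depth cloud height + dark pixels
        W=cloud(cam,d);g=im.max(2);R=(W[...,1]<-60)&(W[...,1]>-420)&(W[...,0]>450)&(W[...,0]<700)
        bg=np.median(g[R]);m=((g<0.78*bg)&R).astype(np.uint8);m=cv2.morphologyEx(m,cv2.MORPH_OPEN,np.ones((3,3)))
        n,l,s,c=cv2.connectedComponentsWithStats(m);k=1+np.argmax(s[1:,4]);print("rack px",s[k],bg)
        ct=max(cv2.findContours((l==k).astype(np.uint8),cv2.RETR_EXTERNAL,cv2.CHAIN_APPROX_NONE)[0],key=len)[:,0]
        Wc=np.array([px2w(cam,d,*p,z=14)[:2] for p in ct],np.float32);r=cv2.minAreaRect(Wc);print("rect",r,cv2.boxPoints(r).round(1).tolist())
        hm=(g<30)&R if cam=="x" else (g<0.33*bg)&R
        v=np.argwhere(hm)[:,::-1];print("handle",len(v),v.mean(0) if len(v) else 0,px2w(cam,d,*v.mean(0),z=40) if len(v) else 0)
        z=W[...,2][l==k];print("z hist",np.percentile(z,[5,25,50,75,95]).round(1))
E
python3 meas.py
```

```text
top [(np.int32(125), [123.7, 213.4]), (np.int32(179), [149.4, 205.8]), (np.int32(294), [179.6, 199.2]), (np.int32(139), [205.5, 191.6])]
[[454.9, 294.2, 97.0], [470.4, 229.3, 115.0], [484.8, 166.2, 81.0], [500.4, 102.0, 97.0]] [66.7 64.8 66. ]
rack px [ 282  143  121   50 3311] 150.0
rect ((557.5447387695312, -239.62159729003906), (306.5504150390625, 72.92321014404297), 76.14288330078125) [[485.3999938964844, -379.70001220703125], [556.2000122070312, -397.20001220703125], [629.7000122070312, -99.5], [558.9000244140625, -82.0999984741211]]
handle 180 [324.81111111 162.46666667] [ 568.32713133 -192.11711614   40.        ]
z hist [ 0.7  3.1  4.8  8.1 19.3]
scene [(np.int32(84), [382.5, 129.6]), (np.int32(131), [359.7, 132.9]), (np.int32(248), [330.9, 150.3]), (np.int32(114), [305.6, 154.0])]
[[444.1, 297.5, 97.0], [460.6, 231.5, 115.0], [477.1, 167.9, 81.0], [490.7, 103.3, 97.0]] [68.  65.7 66. ]
rack px [  88  194  138   45 4184] 116.0
rect ((558.9617919921875, -241.90866088867188), (309.71417236328125, 78.5428237915039), 76.36067199707031) [[484.29998779296875, -383.1000061035156], [560.5999755859375, -401.70001220703125], [633.5999755859375, -100.69999694824219], [557.2999877929688, -82.19999694824219]]
handle 1038 [159.4026975  215.76300578] [ 574.17701006 -229.36926583   40.        ]
z hist [ 3.1  4.9  6.3 12.7 20. ]
```

```bash
python3 - <<'E'
from h import *
u=np.array([.2365,.9716]);n=np.array([u[1],-u[0]]);O=np.array([553.2,-258.7])
for p,z in[((290,156.4),41),((323.6,163.2),18),((348.6,169.1),18),((374.5,175),18)]:
    w=px2w("top",None,*p,z=z)[:2];print("top",w.round(1),((w-O)@u).round(1),((w-O)@n).round(1))
# scene: crop/1.9+(40,90): dividers mid and handle
for p,z in[((336,247),30),((265,243),14),((210,236),14),((157,230),14)]:
    w=px2w("scene",None,p[0]/1.9+40,p[1]/1.9+90,z=z)[:2];print("scene",w.round(1),((w-O)@u).round(1),((w-O)@n).round(1))
P=np.array([[454.9,294.2],[470.4,229.3],[484.8,166.2],[500.4,102.0]])
c=P.mean(0);v=np.linalg.svd(P-c)[2][0];v*=np.sign(v[1])
print("tray dir",v,np.degrees(np.arctan2(v[1],v[0])))
for k,nm in enumerate(["bottle","tube","jar","flask"]):print(nm,(c+v*65*(1.5-k)).round(1),"->",(O+u*(97.5-65*k)).round(1))
h=px2w("top",None,52/2.2+90,242/2.2+110,z=40)[:2];print("tray handle along",(h-c)@v,"expect 155",(h-c)@np.array([v[1],-v[0]]))
# depth of cap tops: heights for sanity and centroid of top points
for cam in("top","scene"):
    W=cloud(cam,np.load(cam+".npy"))
    for k,t in enumerate([112,128,94,112]):
        q=c+v*65*(1.5-k);m=(np.hypot(*(np.moveaxis(W[...,:2]-q,-1,0)))<30)&(abs(W[...,2]-t)<7);print(cam,k,m.sum(),W[m].mean(0).round(1),((W[m].min(0)+W[m].max(0))/2).round(1))
E
```

```text
top [ 586.1 -105.1] 157.0 -4.3
top [ 569.2 -192.6] 68.0 -0.1
top [ 552.1 -256. ] 2.4 -1.7
top [ 535.  -321.3] -65.1 -2.9
scene [ 594.7 -106.1] 158.1 4.3
scene [ 572.3 -189.8] 71.4 2.3
scene [ 555.3 -255.1] 4.0 1.2
scene [ 539.7 -319.3] -62.1 1.2
tray dir [-0.22960048  0.97328496] 103.2735513967899
bottle [455.2 292.8] -> [ 576.3 -164. ]
tube [470.2 229.6] -> [ 560.9 -227.1]
jar [485.1 166.3] -> [ 545.5 -290.3]
flask [500. 103.] -> [ 530.1 -353.4]
tray handle along 144.8563649104957 expect 155 -4.731574378945865
top 0 116 [455.6 290.3 111.9] [454.6 289.8 111.1]
top 1 167 [470.7 225.1 127.9] [470.7 225.2 127. ]
top 2 282 [484.9 163.7  93.8] [485.  163.4  93.1]
top 3 127 [500.3 100.5 111.8] [500.9 101.3 111.4]
scene 0 119 [456.2 287.2 112.3] [454.4 287.7 110.8]
scene 1 171 [471.8 223.7 128.2] [470.5 225.2 126.5]
scene 2 276 [486.9 162.   94.1] [484.8 162.7  92.5]
scene 3 145 [502.6  98.8 111.9] [501.8  99.1 110.2]
```

```bash
cat > plan.py <<'E'
import numpy as np,sys
from bench import arm
def cur():
    s=arm.read_state();x,y=s["ee_rot"][:2];return [*s["position"],np.degrees(np.arctan2(2*y*y-1,2*x*y))%360]
def plan(wps,p=None):
    p=p or cur();print("from",np.round(p,1))
    for w in wps:
        w=[a if b is None else b for a,b in zip(p,w)];a=np.radians(w[3]*0+p[3])
        ty=np.array([np.cos(a),np.sin(a)]);tx=np.array([ty[1],-ty[0]])*-1  # y x z with z down
        d=np.array(w[:3])-p[:3];s=np.round([d[:2]@tx/250,d[:2]@ty/250,-d[2]/250],3)
        t=round(-((w[3]-p[3]+180)%360-180)/180,3)
        print(w,"->",s.tolist(),"turn",t,"rows",max(np.linalg.norm(s)*5,abs(t)*180/8.59).round(1));p=w
E
python3 - <<'E'
from plan import *
plan([(330,-430,231,135),(470,-230,231,170),(490,15,231,193.6),(501.2,100,150,193.6),(501.2,100,73,193.6)])
E
```

```text
from [ 158.8 -604.5  231.3  104.7]
[330, -430, 231, 135] -> [-0.84, 0.501, 0.001] turn -0.168 rows 4.9
[470, -230, 231, 170] -> [-0.962, 0.17, 0.0] turn -0.194 rows 4.9
[490, 15, 231, 193.6] -> [-0.979, 0.091, 0.0] turn -0.131 rows 4.9
[501.2, 100, 150, 193.6] -> [-0.32, -0.123, 0.324] turn -0.0 rows 2.4
[501.2, 100, 73, 193.6] -> [0.0, 0.0, 0.308] turn -0.0 rows 1.5
```

Call:
arm_command(
  rows=[
    [[-0.84,0.5,0],[0,0,-0.168]],
    [[-0.84,0.5,0],[0,0,-0.168]],
    [[-0.84,0.5,0],[0,0,-0.168]],
    [[-0.84,0.5,0],[0,0,-0.168]],
    [[-0.84,0.5,0],[0,0,-0.168]],
  ],
  grip=1,
)

```text
clock: 1.2
position: [331.4, -428.5, 231.6]
ee_rot: [-0.383, 0.924, -0.0, 0.0]
contact_force: [0.5, 0.1, -0.3]
gripper_width: 85.7
grasp_force: 0.0
```

Call:
arm_command(
  rows=[
    [[-0.96,0.17,0],[0,0,-0.194]],
    [[-0.96,0.17,0],[0,0,-0.194]],
    [[-0.96,0.17,0],[0,0,-0.194]],
    [[-0.96,0.17,0],[0,0,-0.194]],
    [[-0.96,0.17,0],[0,0,-0.194]],
  ],
)

```text
clock: 1.7
position: [471.1, -228.5, 231.8]
ee_rot: [-0.643, 0.766, -0.0, 0.0]
contact_force: [0.0, -0.9, 0.7]
gripper_width: 85.6
grasp_force: 0.0
```

Call:
arm_command(
  rows=[
    [[-0.98,0.09,0],[0,0,-0.131]],
    [[-0.98,0.09,0],[0,0,-0.131]],
    [[-0.98,0.09,0],[0,0,-0.131]],
    [[-0.98,0.09,0],[0,0,-0.131]],
    [[-0.98,0.09,0],[0,0,-0.131]],
  ],
)

```text
clock: 2.2
position: [490.8, 16.8, 231.8]
ee_rot: [0.785, -0.619, 0.0, -0.0]
contact_force: [1.1, 0.5, -0.2]
gripper_width: 85.5
grasp_force: 0.0
```

```bash
python3 - <<'E'
from plan import *
plan([(501.2,100,150,193.6),(501.2,100,73,193.6)])
print(arm.read_state()["joints"],arm.read_state()["clock"])
E
```

```text
from [490.8  16.8 231.8 193.5]
[501.2, 100, 150, 193.6] -> [-0.314, -0.118, 0.327] turn -0.001 rows 2.3
[501.2, 100, 73, 193.6] -> [0.0, 0.0, 0.308] turn -0.0 rows 1.5
[ 3.65685190e-01  1.54699205e-01 -3.10735437e-01  7.03317446e-05
 -1.10427737e+00 -1.30155996e-01] 2.2
```

Call:
arm_command(
  rows=[
    [[-0.314,-0.118,0.2],[0,0,0]],
    [[-0.314,-0.118,0.2],[0,0,0]],
    [[-0.314,-0.118,0.33],[0,0,0]],
    [[-0.314,-0.118,0.5],[0,0,0]],
    [[-0.314,-0.118,0.635],[0,0,0]],
  ],
)

```text
clock: 2.7
position: [500.7, 98.2, 70.9]
ee_rot: [0.785, -0.619, -0.0, 0.0]
contact_force: [0.7, -0.4, -0.5]
gripper_width: 85.2
grasp_force: 0.0
```

Call:
arm_command(
  rows=[
    [[0,0,0],[0,0,0]],
    [[0,0,0],[0,0,0]],
    [[0,0,0],[0,0,0]],
    [[0,0,0],[0,0,0]],
    [[0,0,0],[0,0,0]],
  ],
  grip=0,
)

```text
clock: 3.2
position: [502.6, 98.2, 74.7]
ee_rot: [0.785, -0.619, 0.001, -0.002]
contact_force: [-0.5, 0.6, 6.0]
gripper_width: 28.5
grasp_force: 58.9
```

```bash
python3 - <<'E'
from h import *
from plan import cur
s=arm.read_state();print(cur(),s["gripper_width"],s["grasp_force"],s["contact_force"])
im,d=arm.get_image("scene");a=im[90:250,240:440];cv2.imwrite("pics/g1.png",cv2.resize(a,None,fx=3,fy=3,interpolation=cv2.INTER_CUBIC))
E
```

```text
[np.float64(502.59891074074693), np.float64(98.2071970947078), np.float64(74.69618427647497), np.float64(193.47195109731044)] 28.47212570795353 58.87403726577759 [-0.54628071  0.6363626   5.99189323]
```

View pics/g1.png

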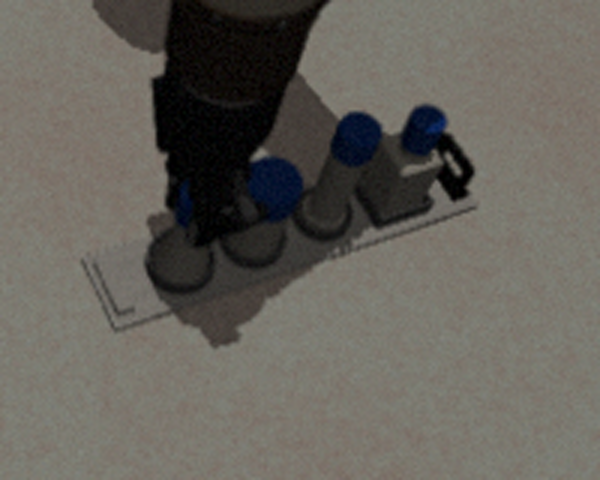

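Flask's cap is gripped (pads on the cap around crop (200,215)) with its foot still seated and the neighbours untouched. Now lift and carry.

```bash
python3 - <<'E'
from plan import *
p=[501.4,98.2,73,193.5]
plan([(None,None,215,None),(518,-130,215,178),(530.6,-351.4,215,166.3),(None,None,75,None),(None,None,68,None)],p)
E
```

```text
from [501.4  98.2  73.  193.5]
[501.4, 98.2, 215, 193.5] -> [0.0, 0.0, -0.568] turn -0.0 rows 2.8
[518, -130, 215, 178] -> [0.903, 0.149, -0.0] turn 0.086 rows 4.6
[530.6, -351.4, 215, 166.3] -> [0.883, -0.081, -0.0] turn 0.065 rows 4.4
[530.6, -351.4, 75, 166.3] -> [0.0, 0.0, 0.56] turn -0.0 rows 2.8
[530.6, -351.4, 68, 166.3] -> [0.0, 0.0, 0.028] turn -0.0 rows 0.1
```

Call:
arm_command(
  rows=[
    [[0,0,-0.05],[0,0,0]],
    [[0,0,-0.18],[0,0,0]],
    [[0,0,-0.35],[0,0,0]],
    [[0,0,-0.5],[0,0,0]],
    [[0,0,-0.57],[0,0,0]],
  ],
)

```text
clock: 3.75
position: [502.7, 98.2, 219.6]
ee_rot: [0.785, -0.619, 0.002, -0.003]
contact_force: [0.3, -0.8, -0.7]
gripper_width: 28.7
grasp_force: 59.4
```

Call:
arm_command(
  rows=[
    [[0.12,0.02,0],[0,0,0.012]],
    [[0.3,0.05,0],[0,0,0.03]],
    [[0.5,0.083,0],[0,0,0.05]],
    [[0.7,0.116,0],[0,0,0.07]],
    [[0.9,0.149,0],[0,0,0.086]],
  ],
)

```text
clock: 4.25
position: [516.9, -129.4, 215.7]
ee_rot: [-0.694, 0.72, -0.0, 0.001]
contact_force: [1.8, 0.3, -1.1]
gripper_width: 29.1
grasp_force: 59.4
```

Call:
arm_command(
  rows=[
    [[0.2,-0.018,0],[0,0,0.015]],
    [[0.4,-0.037,0],[0,0,0.03]],
    [[0.6,-0.055,0],[0,0,0.045]],
    [[0.78,-0.072,0],[0,0,0.057]],
    [[0.885,-0.081,0],[0,0,0.065]],
  ],
)

```text
clock: 4.75
position: [529.0, -352.7, 214.9]
ee_rot: [-0.616, 0.788, -0.0, 0.0]
contact_force: [0.2, 0.9, -1.2]
gripper_width: 28.8
grasp_force: 59.4
```

Call:
arm_command(
  rows=[
    [[0,0,0.08],[0,0,0]],
    [[0,0,0.22],[0,0,0]],
    [[0,0,0.36],[0,0,0]],
    [[0,0,0.46],[0,0,0]],
    [[0,0,0.5],[0,0,0]],
  ],
)

```text
clock: 5.25
position: [527.7, -348.8, 87.1]
ee_rot: [-0.617, 0.787, 0.003, -0.001]
contact_force: [-0.6, -1.0, -1.5]
gripper_width: 28.7
grasp_force: 59.5
```

```bash
python3 - <<'E'
from h import *
from plan import *
s=arm.read_state();print(s["gripper_width"],s["grasp_force"],s["contact_force"],s["clock"])
plan([(530.6,-351.4,68,166.3)])
im,d=arm.get_image("scene");a=im[150:290,50:250];cv2.imwrite("pics/g2.png",cv2.resize(a,None,fx=3.5,fy=3.5,interpolation=cv2.INTER_CUBIC))
E
```

```text
28.664298393738367 59.484681487083435 [-0.59401272 -0.99387136 -1.53036371] 5.25
from [ 527.7 -348.8   87.1  166.2]
[530.6, -351.4, 68, 166.3] -> [0.007, -0.014, 0.076] turn -0.0 rows 0.4
```

View pics/g2.png

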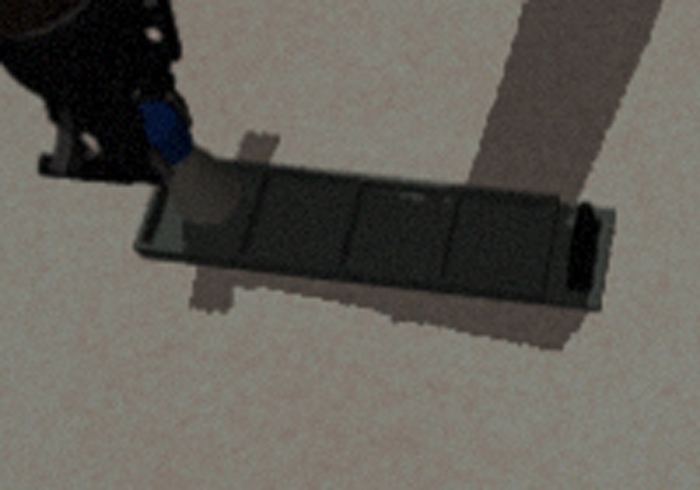

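```bash
python3 - <<'E'
from h import *
from scipy.optimize import minimize
# rack refit from start depth: wall-top points vs floors
pts=[]
for cam in("top","scene"):
    W=cloud(cam,cv2.medianBlur(np.load(cam+".npy"),3)).reshape(-1,3)
    u=np.array([.2365,.9716]);n=np.array([u[1],-u[0]])
    q=W[:,:2]-[553.7,-256.7];a=q@u;b=q@n
    for nm,m in(("wall",(W[:,2]>13)&(W[:,2]<23)&(abs(b)<48)&(a>-150)&(a<138)),("any",(W[:,2]>3.0)&(W[:,2]<25)&(abs(b)<50)&(a>-150)&(a<130))):
        print(cam,nm,m.sum(),"a",np.percentile(a[m],[1,99]).round(1),"b",np.percentile(b[m],[1,50,99]).round(1))
    m=(W[:,2]>13)&(W[:,2]<24)&(abs(b)<25)&(a>-150)&(a<145);h,e=np.histogram(a[m],np.arange(-150,150,5));print([(int(x),int(k)) for x,k in zip(e,h) if k])
    hm=(W[:,2]>30)&(W[:,2]<50)&(abs(b)<40)&(a>120)&(a<190);print("handle a,b",a[hm].mean().round(1),b[hm].mean().round(1),hm.sum())
im,d=arm.get_image("scene");W=cloud("scene",d)
q=W[...,:2]-[553.7,-256.7];a=q@u;b=q@n
m=(W[...,2]>22)&(W[...,2]<60)&(abs(b)<50)&(a>-150)&(a<-60);print("flask now",m.sum(),W[m].mean(0).round(1),np.percentile(a[m],[2,98]),np.percentile(b[m],[2,98]))
E
```

```text
top wall 596 a [-135.5  132.9] b [-34.4   2.6  35.8]
top any 2646 a [-133.6  126.9] b [-34.4   1.4  35.3]
[(-140, 8), (-135, 34), (-130, 2), (-70, 20), (-65, 10), (-5, 16), (0, 13), (60, 10), (65, 16), (125, 6), (130, 25)]
handle a,b 154.4 0.1 66
scene wall 927 a [-136.4  131.5] b [-35.5   0.6  35.6]
scene any 3643 a [-134.2  126.9] b [-35.   -1.3  35.7]
[(-140, 19), (-135, 36), (-75, 12), (-70, 37), (-5, 34), (0, 15), (60, 37), (65, 9), (125, 23), (130, 26)]
handle a,b 153.3 2.5 95
flask now 219 [ 539.  -339.    42.4] [-106.05309333  -72.50280566] [-17.79603657  16.70959401]
```

```bash
python3 - <<'E'
from plan import *
print(arm.read_state()["contact_force"])
plan([(530.4,-353.5,70,166.3)])
E
```

```text
[ 0.14434598  0.1070699  -1.48144279]
from [ 528.8 -349.3   88.9  166.3]
[530.4, -353.5, 70, 166.3] -> [0.015, -0.01, 0.075] turn -0.0 rows 0.4
```

Call:
arm_command(
  rows=[
    [[0.015,-0.01,0.0],[0,0,0]],
    [[0.015,-0.01,0.03],[0,0,0]],
    [[0.015,-0.01,0.06],[0,0,0]],
    [[0.015,-0.01,0.07],[0,0,0]],
    [[0.015,-0.01,0.075],[0,0,0]],
  ],
)

```text
clock: 5.85
position: [530.9, -353.7, 70.9]
ee_rot: [-0.618, 0.787, 0.0, -0.0]
contact_force: [-0.7, 0.5, -1.6]
gripper_width: 28.6
grasp_force: 59.5
```

Call:
arm_command(
  rows=[
    [[0,0,0.004],[0,0,0]],
    [[0,0,0.006],[0,0,0]],
    [[0,0,0.006],[0,0,0]],
  ],
)

```text
clock: 6.15
position: [531.3, -353.8, 69.9]
ee_rot: [-0.618, 0.787, -0.0, 0.0]
contact_force: [-0.1, 0.1, -2.6]
gripper_width: 28.9
grasp_force: 59.5
```

Call:
arm_command(
  rows=[
    [[0,0,0.004],[0,0,0]],
    [[0,0,0.007],[0,0,0]],
    [[0,0,0.007],[0,0,0]],
  ],
)

```text
clock: 6.45
position: [531.4, -354.0, 68.9]
ee_rot: [-0.618, 0.786, -0.0, 0.0]
contact_force: [-1.5, 0.6, 3.8]
gripper_width: 28.2
grasp_force: 59.9
```

Call:
arm_command(
  rows=[
    [[0,0,0],[0,0,0]],
    [[0,0,0],[0,0,0]],
    [[0,0,0],[0,0,0]],
    [[0,0,0],[0,0,0]],
    [[0,0,0],[0,0,0]],
  ],
  grip=1,
)

```text
clock: 6.95
position: [531.2, -353.8, 67.9]
ee_rot: [-0.618, 0.787, 0.0, -0.0]
contact_force: [0.9, 1.2, -0.0]
gripper_width: 85.5
grasp_force: 0.0
```

```bash
python3 - <<'E'
from plan import *
plan([(None,None,185,166.3),(512,-120,200,178),(495,120,200,193.6),(485.5,162.5,185,193.6),(None,None,59,None)])
E
```

```text
from [ 531.2 -353.8   67.9  166.3]
[np.float64(531.21024146932), np.float64(-353.7674744023482), 185, 166.3] -> [0.0, 0.0, -0.468] turn -0.0 rows 2.3
[512, -120, 200, 178] -> [-0.89, 0.296, -0.06] turn -0.065 rows 4.7
[495, 120, 200, 193.6] -> [-0.957, 0.101, 0.0] turn -0.087 rows 4.8
[485.5, 162.5, 185, 193.6] -> [-0.174, -0.003, 0.06] turn -0.0 rows 0.9
[485.5, 162.5, 59, 193.6] -> [0.0, 0.0, 0.504] turn -0.0 rows 2.5
```

Call:
arm_command(
  rows=[
    [[0,0,-0.1],[0,0,0]],
    [[0,0,-0.25],[0,0,0]],
    [[0,0,-0.4],[0,0,0]],
    [[0,0,-0.47],[0,0,0]],
    [[0,0,-0.47],[0,0,0]],
  ],
)

```text
clock: 7.45
position: [532.9, -354.6, 189.5]
ee_rot: [-0.618, 0.786, -0.003, 0.002]
contact_force: [-0.3, -0.5, 0.6]
gripper_width: 85.3
grasp_force: 0.0
```

Call:
arm_command(
  rows=[
    [[-0.89,0.295,-0.06],[0,0,-0.065]],
    [[-0.89,0.295,-0.06],[0,0,-0.065]],
    [[-0.89,0.295,-0.06],[0,0,-0.065]],
    [[-0.89,0.295,-0.06],[0,0,-0.065]],
    [[-0.89,0.295,-0.06],[0,0,-0.065]],
  ],
)

```text
clock: 7.95
position: [511.0, -117.6, 199.4]
ee_rot: [-0.695, 0.719, 0.001, -0.001]
contact_force: [-0.0, -0.5, 1.0]
gripper_width: 85.3
grasp_force: 0.0
```

Call:
arm_command(
  rows=[
    [[-0.957,0.1,0],[0,0,-0.087]],
    [[-0.957,0.1,0],[0,0,-0.087]],
    [[-0.957,0.1,0],[0,0,-0.087]],
    [[-0.957,0.1,0],[0,0,-0.087]],
    [[-0.957,0.1,0],[0,0,-0.087]],
  ],
)

```text
clock: 8.45
position: [494.6, 122.0, 199.3]
ee_rot: [0.786, -0.618, -0.001, 0.001]
contact_force: [0.8, 0.4, -0.6]
gripper_width: 85.0
grasp_force: 0.0
```

```bash
python3 - <<'E'
from plan import *
from h import *
plan([(485.5,162.5,185,193.6),(None,None,59,None)])
im,d=arm.get_image("scene");a=im[150:290,50:250];cv2.imwrite("pics/g3.png",cv2.resize(a,None,fx=3.5,fy=3.5,interpolation=cv2.INTER_CUBIC))
u=np.array([.2365,.9716]);n=np.array([u[1],-u[0]])
for cam in("top","scene"):
    W=cloud(cam,arm.get_image(cam)[1]);q=W[...,:2]-[553.4,-257.9];a=q@u;b=q@n
    m=(abs(W[...,2]-106)<5)&(abs(a+97)<40)&(abs(b)<40);print(cam,a[m].mean().round(1),b[m].mean().round(1),W[...,2][m].mean().round(1),m.sum())
E
```

```text
from [494.6 122.  199.3 193.7]
[485.5, 162.5, 185, 193.6] -> [-0.166, -0.003, 0.057] turn 0.001 rows 0.9
[485.5, 162.5, 59, 193.6] -> [0.0, 0.0, 0.504] turn -0.0 rows 2.5
top -94.0 0.1 105.6 137
scene -94.6 1.6 106.8 145
```

View pics/g3.png

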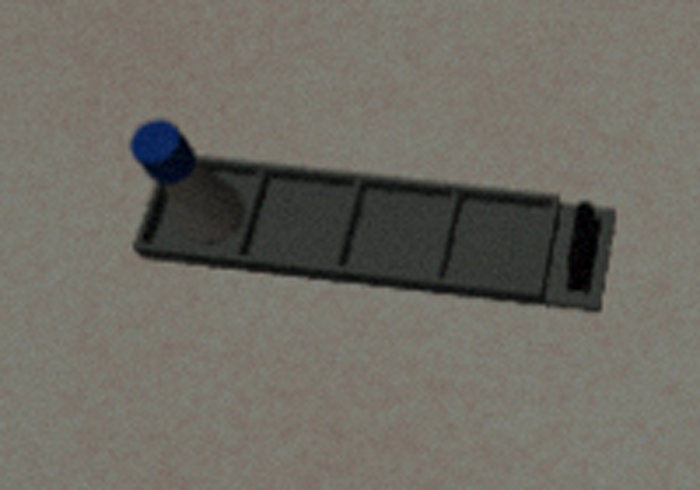

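The flask stands upright in the end pocket, 3 mm off its centre. The cap estimates were about 3 mm short along the row, so I'm correcting for that. Jar next.

Call:
arm_command(
  rows=[
    [[-0.178,-0.003,0.0],[0,0,0]],
    [[-0.178,-0.003,0.15],[0,0,0]],
    [[-0.178,-0.003,0.33],[0,0,0]],
    [[-0.178,-0.003,0.48],[0,0,0]],
    [[-0.178,-0.003,0.56],[0,0,0]],
  ],
)

```text
clock: 9.1
position: [483.7, 160.7, 56.7]
ee_rot: [0.785, -0.619, -0.001, 0.003]
contact_force: [0.3, -0.3, 0.5]
gripper_width: 85.4
grasp_force: 0.0
```

Call:
arm_command(
  rows=[
    [[0,0,0],[0,0,0]],
    [[0,0,0],[0,0,0]],
    [[0,0,0],[0,0,0]],
    [[0,0,0],[0,0,0]],
    [[0,0,0],[0,0,0]],
  ],
  grip=0,
)

```text
clock: 9.6
position: [486.9, 163.6, 62.0]
ee_rot: [0.786, -0.618, 0.001, -0.001]
contact_force: [-0.6, -1.4, 3.3]
gripper_width: 43.6
grasp_force: 61.1
```

```bash
python3 - <<'E'
from plan import *
plan([(None,None,199,193.6),(520,-70,199,178),(545.7,-289.5,199,166.3),(None,None,70,None)])
E
```

```text
from [486.9 163.6  62.  193.6]
[np.float64(486.91525264867914), np.float64(163.60967969137872), 199, 193.6] -> [0.0, 0.0, -0.548] turn 0.0 rows 2.7
[520, -70, 199, 178] -> [0.939, 0.091, -0.0] turn 0.087 rows 4.7
[545.7, -289.5, 199, 166.3] -> [0.874, -0.133, -0.0] turn 0.065 rows 4.4
[545.7, -289.5, 70, 166.3] -> [0.0, 0.0, 0.516] turn -0.0 rows 2.6
```

Call:
arm_command(
  rows=[
    [[0,0,-0.05],[0,0,0]],
    [[0,0,-0.18],[0,0,0]],
    [[0,0,-0.35],[0,0,0]],
    [[0,0,-0.5],[0,0,0]],
    [[0,0,-0.55],[0,0,0]],
  ],
)

```text
clock: 10.1
position: [487.9, 164.4, 203.1]
ee_rot: [0.786, -0.618, 0.002, -0.004]
contact_force: [0.5, 0.4, -1.0]
gripper_width: 43.7
grasp_force: 61.3
```

Call:
arm_command(
  rows=[
    [[0.14,0.014,0],[0,0,0.012]],
    [[0.34,0.033,0],[0,0,0.03]],
    [[0.54,0.052,0],[0,0,0.05]],
    [[0.74,0.072,0],[0,0,0.07]],
    [[0.939,0.091,0],[0,0,0.087]],
  ],
)

```text
clock: 10.6
position: [519.0, -71.2, 198.6]
ee_rot: [-0.694, 0.72, -0.0, 0.001]
contact_force: [-0.1, 1.2, 0.1]
gripper_width: 43.7
grasp_force: 61.2
```

Call:
arm_command(
  rows=[
    [[0.2,-0.03,0],[0,0,0.015]],
    [[0.4,-0.06,0],[0,0,0.03]],
    [[0.6,-0.091,0],[0,0,0.045]],
    [[0.78,-0.118,0],[0,0,0.057]],
    [[0.882,-0.133,0],[0,0,0.065]],
  ],
)

```text
clock: 11.1
position: [544.3, -294.3, 197.9]
ee_rot: [-0.616, 0.788, -0.0, 0.0]
contact_force: [-0.8, -0.2, -1.2]
gripper_width: 43.6
grasp_force: 61.3
```

Call:
arm_command(
  rows=[
    [[0,0,0.08],[0,0,0]],
    [[0,0,0.22],[0,0,0]],
    [[0,0,0.36],[0,0,0]],
    [[0,0,0.46],[0,0,0]],
    [[0,0,0.48],[0,0,0]],
  ],
)

```text
clock: 11.6
position: [542.2, -290.2, 74.7]
ee_rot: [-0.617, 0.787, 0.003, -0.002]
contact_force: [-1.1, -0.3, -0.8]
gripper_width: 43.4
grasp_force: 61.3
```

Call:
arm_command(
  rows=[
    [[0,0,0],[0,0,0]],
    [[0,0,0],[0,0,0]],
  ],
)

```text
clock: 11.8
position: [545.9, -291.4, 79.8]
ee_rot: [-0.618, 0.786, -0.001, 0.001]
contact_force: [0.2, 0.4, 0.0]
gripper_width: 43.2
grasp_force: 61.3
```

```bash
python3 - <<'E'
from plan import *
plan([(545.2,-291.5,57.5,166.3)])
E
```

```text
from [ 545.9 -291.4   79.8  166.3]
[545.2, -291.5, 57.5, 166.3] -> [0.001, 0.003, 0.089] turn 0.0 rows 0.4
```

Call:
arm_command(
  rows=[
    [[0,0,0.04],[0,0,0]],
    [[0,0,0.07],[0,0,0]],
    [[0,0,0.083],[0,0,0]],
    [[0,0,0.087],[0,0,0]],
    [[0,0,0.087],[0,0,0]],
  ],
)

```text
clock: 12.3
position: [544.7, -291.1, 56.3]
ee_rot: [-0.618, 0.787, -0.0, 0.0]
contact_force: [-0.2, 0.5, -0.0]
gripper_width: 44.0
grasp_force: 61.5
```

Call:
arm_command(
  rows=[
    [[0,0,0.004],[0,0,0]],
    [[0,0,0.006],[0,0,0]],
    [[0,0,0.006],[0,0,0]],
  ],
)

```text
clock: 12.6
position: [544.9, -291.3, 56.0]
ee_rot: [-0.618, 0.786, -0.001, 0.0]
contact_force: [-1.6, 0.9, 4.1]
gripper_width: 44.0
grasp_force: 61.9
```

Contact. Release, lift, go to the tube at (470.2, 228).

Call:
arm_command(
  rows=[
    [[0,0,0],[0,0,0]],
    [[0,0,0],[0,0,0]],
    [[0,0,0],[0,0,0]],
    [[0,0,0],[0,0,0]],
    [[0,0,0],[0,0,0]],
  ],
  grip=1,
)

```text
clock: 13.1
position: [544.7, -291.1, 54.7]
ee_rot: [-0.618, 0.787, 0.0, -0.0]
contact_force: [0.3, 0.4, 0.0]
gripper_width: 85.5
grasp_force: 0.0
```

```bash
python3 - <<'E'
from plan import *
plan([(None,None,200,166.3),(510,-55,200,178),(478,185,200,193.6),(470.2,228,190,193.6),(None,None,92,None)])
E
```

```text
from [ 544.7 -291.1   54.7  166.3]
[np.float64(544.6765047570491), np.float64(-291.0868578078678), 200, 166.3] -> [0.0, 0.0, -0.581] turn -0.0 rows 2.9
[510, -55, 200, 178] -> [-0.885, 0.358, -0.0] turn -0.065 rows 4.8
[478, 185, 200, 193.6] -> [-0.955, 0.161, 0.0] turn -0.087 rows 4.8
[470.2, 228, 190, 193.6] -> [-0.175, -0.01, 0.04] turn -0.0 rows 0.9
[470.2, 228, 92, 193.6] -> [0.0, 0.0, 0.392] turn -0.0 rows 2.0
```

Call:
arm_command(
  rows=[
    [[0,0,-0.1],[0,0,0]],
    [[0,0,-0.25],[0,0,0]],
    [[0,0,-0.42],[0,0,0]],
    [[0,0,-0.58],[0,0,0]],
    [[0,0,-0.58],[0,0,0]],
  ],
)

```text
clock: 13.6
position: [548.0, -292.6, 207.2]
ee_rot: [-0.618, 0.786, -0.006, 0.003]
contact_force: [0.8, 0.4, 0.2]
gripper_width: 85.3
grasp_force: 0.0
```

Call:
arm_command(
  rows=[
    [[-0.885,0.358,0],[0,0,-0.065]],
    [[-0.885,0.358,0],[0,0,-0.065]],
    [[-0.885,0.358,0],[0,0,-0.065]],
    [[-0.885,0.358,0],[0,0,-0.065]],
    [[-0.885,0.358,0],[0,0,-0.065]],
  ],
)

```text
clock: 14.1
position: [509.3, -52.7, 199.6]
ee_rot: [-0.695, 0.719, 0.0, 0.0]
contact_force: [0.5, 0.1, 0.1]
gripper_width: 85.4
grasp_force: 0.0
```

Call:
arm_command(
  rows=[
    [[-0.955,0.161,0],[0,0,-0.087]],
    [[-0.955,0.161,0],[0,0,-0.087]],
    [[-0.955,0.161,0],[0,0,-0.087]],
    [[-0.955,0.161,0],[0,0,-0.087]],
    [[-0.955,0.161,0],[0,0,-0.087]],
  ],
)

```text
clock: 14.6
position: [477.6, 187.4, 199.7]
ee_rot: [0.786, -0.618, 0.0, -0.0]
contact_force: [0.5, -0.2, 1.0]
gripper_width: 85.1
grasp_force: 0.0
```

Call:
arm_command(
  rows=[
    [[-0.17,-0.01,0],[0,0,0]],
    [[-0.17,-0.01,0],[0,0,0]],
    [[-0.17,-0.01,0],[0,0,0]],
  ],
)

```text
clock: 14.9
position: [470.3, 227.7, 199.2]
ee_rot: [0.787, -0.617, -0.0, 0.001]
contact_force: [0.8, -0.1, -0.7]
gripper_width: 85.4
grasp_force: 0.0
```

```bash
python3 - <<'E'
from plan import *
from h import *
plan([(470.2,228,91,193.6)])
u=np.array([.2365,.9716]);n=np.array([u[1],-u[0]])
for cam in("top","scene"):
    W=cloud(cam,arm.get_image(cam)[1]);q=W[...,:2]-[553.4,-257.9];a=q@u;b=q@n
    m=(abs(W[...,2]-88)<5)&(abs(a+32)<40)&(abs(b)<40);print(cam,a[m].mean().round(1),b[m].mean().round(1),W[...,2][m].mean().round(1),m.sum())
E
```

```text
from [470.3 227.7 199.2 193.7]
[470.2, 228, 91, 193.6] -> [-0.001, 0.0, 0.433] turn 0.001 rows 2.2
top -30.5 -1.8 87.5 268
scene -32.1 -0.6 88.9 345
```

The jar sits about 1 mm from its pocket centre. Gripping the tube.

Call:
arm_command(
  rows=[
    [[0,0,0.1],[0,0,0]],
    [[0,0,0.24],[0,0,0]],
    [[0,0,0.36],[0,0,0]],
    [[0,0,0.43],[0,0,0]],
    [[0,0,0.43],[0,0,0]],
  ],
)

```text
clock: 15.5
position: [469.6, 224.3, 89.8]
ee_rot: [0.785, -0.619, -0.001, 0.003]
contact_force: [-0.3, -0.7, 0.4]
gripper_width: 85.3
grasp_force: 0.0
```

Call:
arm_command(
  rows=[
    [[0,0,0],[0,0,0]],
    [[0,0,0],[0,0,0]],
    [[0,0,0],[0,0,0]],
    [[0,0,0],[0,0,0]],
    [[0,0,0],[0,0,0]],
  ],
  grip=0,
)

```text
clock: 16.0
position: [471.2, 227.3, 93.6]
ee_rot: [0.786, -0.618, 0.0, -0.001]
contact_force: [-1.5, -0.6, 5.4]
gripper_width: 31.9
grasp_force: 59.0
```

```bash
python3 - <<'E'
from plan import *
plan([(None,None,230,193.6),(515,-5,230,178),(560.8,-227.5,230,166.3),(None,None,105,None)])
E
```

```text
from [471.2 227.3  93.6 193.7]
[np.float64(471.19361153911956), np.float64(227.27079070365906), 230, 193.6] -> [0.0, 0.0, -0.546] turn 0.0 rows 2.7
[515, -5, 230, 178] -> [0.944, 0.048, -0.0] turn 0.087 rows 4.7
[560.8, -227.5, 230, 166.3] -> [0.883, -0.214, -0.0] turn 0.065 rows 4.5
[560.8, -227.5, 105, 166.3] -> [0.0, 0.0, 0.5] turn -0.0 rows 2.5
```

Call:
arm_command(
  rows=[
    [[0,0,-0.05],[0,0,0]],
    [[0,0,-0.18],[0,0,0]],
    [[0,0,-0.35],[0,0,0]],
    [[0,0,-0.5],[0,0,0]],
    [[0,0,-0.546],[0,0,0]],
  ],
)

```text
clock: 16.5
position: [472.5, 228.2, 233.5]
ee_rot: [0.786, -0.618, 0.001, -0.004]
contact_force: [0.4, 0.8, -0.4]
gripper_width: 31.5
grasp_force: 59.6
```

Call:
arm_command(
  rows=[
    [[0.15,0.008,0],[0,0,0.012]],
    [[0.35,0.018,0],[0,0,0.03]],
    [[0.55,0.028,0],[0,0,0.05]],
    [[0.75,0.038,0],[0,0,0.07]],
    [[0.944,0.048,0],[0,0,0.087]],
  ],
)

```text
clock: 17.0
position: [514.3, -6.9, 228.2]
ee_rot: [-0.694, 0.72, 0.0, -0.0]
contact_force: [0.5, -0.2, -0.8]
gripper_width: 31.6
grasp_force: 59.6
```

Call:
arm_command(
  rows=[
    [[0.2,-0.048,0],[0,0,0.015]],
    [[0.4,-0.097,0],[0,0,0.03]],
    [[0.6,-0.145,0],[0,0,0.045]],
    [[0.78,-0.19,0],[0,0,0.057]],
    [[0.883,-0.214,0],[0,0,0.065]],
  ],
)

```text
clock: 17.5
position: [560.2, -230.9, 227.3]
ee_rot: [-0.616, 0.788, 0.001, -0.001]
contact_force: [-0.5, 0.8, -0.9]
gripper_width: 31.7
grasp_force: 59.7
```

Call:
arm_command(
  rows=[
    [[0,0,0.08],[0,0,0]],
    [[0,0,0.22],[0,0,0]],
    [[0,0,0.36],[0,0,0]],
    [[0,0,0.45],[0,0,0]],
    [[0,0,0.47],[0,0,0]],
  ],
)

```text
clock: 18.0
position: [557.7, -227.1, 107.1]
ee_rot: [-0.617, 0.787, 0.003, -0.003]
contact_force: [0.3, -0.2, -0.1]
gripper_width: 31.8
grasp_force: 59.7
```

Call:
arm_command(
  rows=[
    [[0,0,0],[0,0,0]],
    [[0,0,0],[0,0,0]],
  ],
)

```text
clock: 18.2
position: [561.5, -227.8, 112.6]
ee_rot: [-0.618, 0.786, -0.001, 0.001]
contact_force: [0.1, -0.1, -0.6]
gripper_width: 31.6
grasp_force: 59.7
```

```bash
python3 - <<'E'
from plan import *
plan([(560.8,-227.5,89,166.3)])
E
```

```text
from [ 561.5 -227.8  112.6  166.3]
[560.8, -227.5, 89, 166.3] -> [-0.001, 0.003, 0.094] turn 0.0 rows 0.5
```

Call:
arm_command(
  rows=[
    [[0,0,0.04],[0,0,0]],
    [[0,0,0.07],[0,0,0]],
    [[0,0,0.084],[0,0,0]],
    [[0,0,0.089],[0,0,0]],
    [[0,0,0.089],[0,0,0]],
  ],
)

```text
clock: 18.7
position: [560.4, -227.7, 88.9]
ee_rot: [-0.618, 0.787, 0.0, -0.0]
contact_force: [0.7, 0.6, -0.7]
gripper_width: 31.7
grasp_force: 59.7
```

Call:
arm_command(
  rows=[
    [[0,0,0.004],[0,0,0]],
    [[0,0,0.006],[0,0,0]],
    [[0,0,0.006],[0,0,0]],
  ],
)

```text
clock: 19.0
position: [560.6, -227.7, 87.7]
ee_rot: [-0.618, 0.787, -0.0, 0.0]
contact_force: [-0.4, 1.2, -0.7]
gripper_width: 31.5
grasp_force: 59.7
```

Call:
arm_command(
  rows=[
    [[0,0,0.004],[0,0,0]],
    [[0,0,0.006],[0,0,0]],
    [[0,0,0.006],[0,0,0]],
  ],
)

```text
clock: 19.3
position: [560.7, -227.9, 87.7]
ee_rot: [-0.618, 0.786, -0.001, 0.0]
contact_force: [-1.7, 0.1, 5.4]
gripper_width: 31.5
grasp_force: 60.4
```

Contact. Release, then on to the bottle at (454.8, 291.5).

Call:
arm_command(
  rows=[
    [[0,0,0],[0,0,0]],
    [[0,0,0],[0,0,0]],
    [[0,0,0],[0,0,0]],
    [[0,0,0],[0,0,0]],
    [[0,0,0],[0,0,0]],
  ],
  grip=1,
)

```text
clock: 19.8
position: [560.4, -227.7, 85.9]
ee_rot: [-0.618, 0.787, 0.0, -0.0]
contact_force: [-0.1, 0.1, -0.6]
gripper_width: 85.1
grasp_force: 0.0
```

```bash
python3 - <<'E'
from plan import *
plan([(None,None,200,166.3),(512,10,200,178),(462,250,200,193.6),(454.8,291.5,200,193.6),(None,None,74,None)])
E
```

```text
from [ 560.4 -227.7   85.9  166.3]
[np.float64(560.4483813786762), np.float64(-227.6903218860274), 200, 166.3] -> [0.0, 0.0, -0.456] turn -0.0 rows 2.3
[512, 10, 200, 178] -> [-0.878, 0.413, -0.0] turn -0.065 rows 4.9
[462, 250, 200, 193.6] -> [-0.952, 0.233, 0.0] turn -0.087 rows 4.9
[454.8, 291.5, 200, 193.6] -> [-0.168, -0.011, -0.0] turn -0.0 rows 0.8
[454.8, 291.5, 74, 193.6] -> [0.0, 0.0, 0.504] turn -0.0 rows 2.5
```

Call:
arm_command(
  rows=[
    [[0,0,-0.1],[0,0,0]],
    [[0,0,-0.25],[0,0,0]],
    [[0,0,-0.4],[0,0,0]],
    [[0,0,-0.456],[0,0,0]],
    [[0,0,-0.456],[0,0,0]],
  ],
)

```text
clock: 20.3
position: [561.9, -228.0, 203.1]
ee_rot: [-0.618, 0.786, -0.002, 0.002]
contact_force: [-0.2, 0.5, 0.1]
gripper_width: 85.6
grasp_force: 0.0
```

Call:
arm_command(
  rows=[
    [[-0.878,0.413,0],[0,0,-0.065]],
    [[-0.878,0.413,0],[0,0,-0.065]],
    [[-0.878,0.413,0],[0,0,-0.065]],
    [[-0.878,0.413,0],[0,0,-0.065]],
    [[-0.878,0.413,0],[0,0,-0.065]],
  ],
)

```text
clock: 20.8
position: [510.5, 11.9, 198.4]
ee_rot: [-0.695, 0.719, 0.001, -0.001]
contact_force: [0.1, 0.4, 0.9]
gripper_width: 85.3
grasp_force: 0.0
```

Call:
arm_command(
  rows=[
    [[-0.952,0.233,0],[0,0,-0.087]],
    [[-0.952,0.233,0],[0,0,-0.087]],
    [[-0.952,0.233,0],[0,0,-0.087]],
    [[-0.952,0.233,0],[0,0,-0.087]],
    [[-0.952,0.233,0],[0,0,-0.087]],
  ],
)

```text
clock: 21.3
position: [460.9, 251.6, 198.5]
ee_rot: [0.786, -0.618, -0.0, 0.001]
contact_force: [0.9, 0.1, -0.4]
gripper_width: 85.5
grasp_force: 0.0
```

Call:
arm_command(
  rows=[
    [[-0.165,-0.01,0],[0,0,0]],
    [[-0.165,-0.01,0],[0,0,0]],
    [[-0.165,-0.01,0],[0,0,0]],
  ],
)

```text
clock: 21.6
position: [454.1, 290.9, 198.2]
ee_rot: [0.787, -0.618, -0.0, 0.002]
contact_force: [0.0, -0.5, -0.2]
gripper_width: 85.1
grasp_force: 0.0
```

```bash
python3 - <<'E'
from plan import *
from h import *
plan([(454.8,291.5,74,193.6)])
u=np.array([.2365,.9716]);n=np.array([u[1],-u[0]])
for cam in("top","scene"):
    W=cloud(cam,arm.get_image(cam)[1]);q=W[...,:2]-[553.4,-257.9];a=q@u;b=q@n
    m=(abs(W[...,2]-122)<5)&(abs(a-32)<40)&(abs(b)<40);print(cam,a[m].mean().round(1),b[m].mean().round(1),W[...,2][m].mean().round(1),m.sum())
E
```

```text
from [454.1 290.9 198.2 193.7]
[454.8, 291.5, 74, 193.6] -> [-0.002, -0.003, 0.497] turn 0.001 rows 2.5
top 32.0 -1.1 121.7 152
scene 30.3 -0.1 122.9 191
```

The tube is centred and standing. Gripping the bottle.

Call:
arm_command(
  rows=[
    [[0,-0.003,0.1],[0,0,0]],
    [[0,-0.003,0.25],[0,0,0]],
    [[0,-0.003,0.4],[0,0,0]],
    [[0,-0.003,0.48],[0,0,0]],
    [[0,-0.003,0.49],[0,0,0]],
  ],
)

```text
clock: 22.2
position: [454.6, 287.7, 74.6]
ee_rot: [0.785, -0.619, -0.0, 0.004]
contact_force: [0.3, -0.8, 0.4]
gripper_width: 85.6
grasp_force: 0.0
```

Call:
arm_command(
  rows=[
    [[0,0,0],[0,0,0]],
    [[0,0,0],[0,0,0]],
    [[0,0,0],[0,0,0]],
    [[0,0,0],[0,0,0]],
    [[0,0,0],[0,0,0]],
  ],
  grip=0,
)

```text
clock: 22.7
position: [456.2, 291.2, 78.8]
ee_rot: [0.786, -0.618, 0.0, -0.001]
contact_force: [-1.8, -0.9, 4.4]
gripper_width: 26.9
grasp_force: 58.8
```

```bash
python3 - <<'E'
from plan import *
plan([(None,None,220,193.6),(512,60,220,178),(575.9,-164,220,166.3),(None,None,90,None)])
E
```

```text
from [456.2 291.2  78.8 193.7]
[np.float64(456.19358747693116), np.float64(291.1765088116738), 220, 193.6] -> [0.0, 0.0, -0.565] turn 0.0 rows 2.8
[512, 60, 220, 178] -> [0.951, 0.0, -0.0] turn 0.087 rows 4.8
[575.9, -164, 220, 166.3] -> [0.887, -0.287, -0.0] turn 0.065 rows 4.7
[575.9, -164, 90, 166.3] -> [0.0, 0.0, 0.52] turn -0.0 rows 2.6
```

Call:
arm_command(
  rows=[
    [[0,0,-0.05],[0,0,0]],
    [[0,0,-0.18],[0,0,0]],
    [[0,0,-0.35],[0,0,0]],
    [[0,0,-0.5],[0,0,0]],
    [[0,0,-0.565],[0,0,0]],
  ],
)

```text
clock: 23.2
position: [457.1, 291.9, 223.7]
ee_rot: [0.786, -0.618, 0.001, -0.004]
contact_force: [0.7, -0.3, -1.0]
gripper_width: 25.9
grasp_force: 59.3
```

Call:
arm_command(
  rows=[
    [[0.16,0,0],[0,0,0.012]],
    [[0.36,0,0],[0,0,0.03]],
    [[0.56,0,0],[0,0,0.05]],
    [[0.76,0,0],[0,0,0.07]],
    [[0.95,0,0],[0,0,0.087]],
  ],
)

```text
clock: 23.7
position: [511.6, 58.1, 219.5]
ee_rot: [-0.694, 0.72, -0.0, 0.0]
contact_force: [0.4, 0.4, -1.5]
gripper_width: 26.5
grasp_force: 59.3
```

Call:
arm_command(
  rows=[
    [[0.19,-0.061,0],[0,0,0.015]],
    [[0.38,-0.123,0],[0,0,0.03]],
    [[0.57,-0.184,0],[0,0,0.045]],
    [[0.75,-0.243,0],[0,0,0.057]],
    [[0.887,-0.287,0],[0,0,0.065]],
  ],
)

```text
clock: 24.2
position: [575.8, -166.8, 219.1]
ee_rot: [-0.616, 0.787, 0.0, -0.0]
contact_force: [0.5, 1.2, -1.8]
gripper_width: 26.7
grasp_force: 59.3
```

Call:
arm_command(
  rows=[
    [[0,0,0.08],[0,0,0]],
    [[0,0,0.22],[0,0,0]],
    [[0,0,0.36],[0,0,0]],
    [[0,0,0.45],[0,0,0]],
    [[0,0,0.48],[0,0,0]],
  ],
)

```text
clock: 24.7
position: [573.6, -164.0, 96.1]
ee_rot: [-0.617, 0.787, 0.002, -0.002]
contact_force: [-0.1, 0.0, -1.5]
gripper_width: 26.9
grasp_force: 59.5
```

Call:
arm_command(
  rows=[
    [[0,0,0],[0,0,0]],
    [[0,0,0],[0,0,0]],
  ],
)

```text
clock: 24.9
position: [576.8, -164.2, 100.3]
ee_rot: [-0.618, 0.786, -0.001, 0.001]
contact_force: [-0.1, -0.2, -2.1]
gripper_width: 26.6
grasp_force: 59.5
```

```bash
python3 - <<'E'
from plan import *
plan([(575.9,-164,74,166.3)])
E
```

```text
from [ 576.8 -164.2  100.3  166.3]
[575.9, -164, 74, 166.3] -> [-0.0, 0.004, 0.105] turn 0.0 rows 0.5
```

Call:
arm_command(
  rows=[
    [[0,0,0.04],[0,0,0]],
    [[0,0,0.075],[0,0,0]],
    [[0,0,0.095],[0,0,0]],
    [[0,0,0.1],[0,0,0]],
    [[0,0,0.1],[0,0,0]],
  ],
)

```text
clock: 25.4
position: [575.6, -164.2, 73.6]
ee_rot: [-0.618, 0.787, 0.0, -0.0]
contact_force: [-0.3, -0.3, -1.3]
gripper_width: 26.6
grasp_force: 59.6
```

Call:
arm_command(
  rows=[
    [[0,0,0.004],[0,0,0]],
    [[0,0,0.006],[0,0,0]],
    [[0,0,0.006],[0,0,0]],
  ],
)

```text
clock: 25.7
position: [576.1, -164.2, 72.9]
ee_rot: [-0.618, 0.786, -0.0, 0.0]
contact_force: [-1.2, -0.0, 1.7]
gripper_width: 26.4
grasp_force: 59.7
```

Contact (−1.3 → +1.7 N); settle slightly, release, and lift.

Call:
arm_command(
  rows=[
    [[0,0,0.002],[0,0,0]],
    [[0,0,0.003],[0,0,0]],
    [[0,0,0.003],[0,0,0]],
  ],
)

```text
clock: 26.0
position: [576.2, -164.3, 72.9]
ee_rot: [-0.618, 0.786, -0.001, 0.0]
contact_force: [-1.5, 0.6, 5.5]
gripper_width: 26.9
grasp_force: 60.0
```

Call:
arm_command(
  rows=[
    [[0,0,0],[0,0,0]],
    [[0,0,0],[0,0,0]],
    [[0,0,0],[0,0,0]],
    [[0,0,0],[0,0,0]],
    [[0,0,0],[0,0,0]],
  ],
  grip=1,
)

```text
clock: 26.5
position: [575.7, -164.2, 71.4]
ee_rot: [-0.618, 0.787, 0.0, -0.0]
contact_force: [-0.4, 1.2, 0.5]
gripper_width: 85.2
grasp_force: 0.0
```

Call:
arm_command(
  rows=[
    [[0,0,-0.1],[0,0,0]],
    [[0,0,-0.25],[0,0,0]],
    [[0,0,-0.4],[0,0,0]],
    [[0,0,-0.55],[0,0,0]],
    [[0,0,-0.6],[0,0,0]],
  ],
)

```text
clock: 27.0
position: [577.7, -164.6, 226.4]
ee_rot: [-0.618, 0.786, -0.003, 0.003]
contact_force: [0.9, -0.8, 0.1]
gripper_width: 85.3
grasp_force: 0.0
```

Call:
arm_command(
  rows=[
    [[-0.8,0.4,0],[0,0,0]],
    [[-0.8,0.4,0],[0,0,0]],
    [[-0.8,0.4,0],[0,0,0]],
    [[-0.8,0.4,0],[0,0,0]],
    [[-0.8,0.4,0],[0,0,0]],
  ],
)

```text
clock: 27.5
position: [524.7, 56.7, 221.0]
ee_rot: [-0.619, 0.786, 0.0, -0.0]
contact_force: [0.1, 0.0, 0.2]
gripper_width: 85.4
grasp_force: 0.0
```

```bash
python3 - <<'E'
from h import *
im,d=arm.get_image("scene");a=im[130:290,50:260];cv2.imwrite("pics/g4.png",cv2.resize(a,None,fx=3.5,fy=3.5,interpolation=cv2.INTER_CUBIC))
u=np.array([.2365,.9716]);n=np.array([u[1],-u[0]])
for cam in("top","scene"):
    W=cloud(cam,arm.get_image(cam)[1]);q=W[...,:2]-[553.4,-257.9];a=q@u;b=q@n
    for c,t in((97.5,106),(32.5,122),(-32.5,88),(-97.5,106)):
        m=(abs(W[...,2]-t)<5)&(abs(a-c)<32)&(abs(b)<40);print(cam,c,a[m].mean().round(1),b[m].mean().round(1),W[...,2][m].mean().round(1))
E
```

```text
top 97.5 96.9 -0.9 105.7
top 32.5 31.9 -1.3 121.7
top -32.5 -30.4 -2.1 87.7
top -97.5 -94.0 -0.0 105.3
scene 97.5 96.0 -0.1 106.7
scene 32.5 30.3 0.1 123.0
scene -32.5 -32.2 -0.8 89.0
scene -97.5 -94.6 1.8 106.6
```

View pics/g4.png

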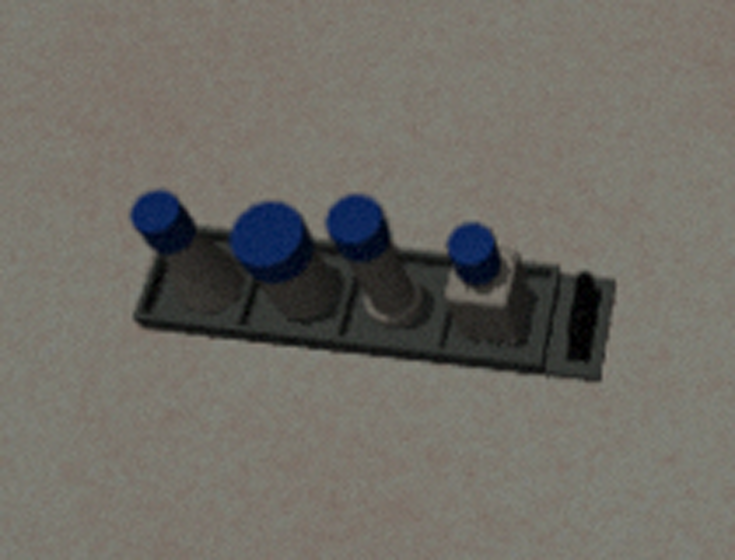

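All four stand flat, each in its own pocket. From the handle (585,315) they run bottle (485,300), tube (375,270), jar (285,260), flask (180,250), and every cap is at its expected height.

```bash
python3 -c "
from bench import arm
print(arm.job_done())"
```

```text
the job is handed in; nothing more can be done
None
```

The bottle, tube, jar and flask now stand upright and flat in the rack, each in its own pocket and in the tray's order from the handle. The job is handed in, about 28 s into the 125 s limit.

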